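# Run the loaded vial tray home in the autosampler and start it

## Task

The autosampler's vial tray is out at its loading position, locked. With the fingertips only - grip and lift nothing - hold the blue lock button on the tray down while you push the tray back to its end stop, then let the button spring up so that the tray is locked there, and finally press the green start key on the console. Keep every vial standing in the rack and leave the other things on the bench where they are.

Things in the scene. Friction and masses are not known exactly. Their poses are not given: they have to be found in the camera images.
- sampler: The autosampler: a cream bed 330 x 200 mm, 26 mm high, fixed to the worktop at a different place and yaw each time. Origin: centre of its underside. +x is the direction in which the tray is pushed home (away from the robot), +y to its left. At its back, x = 127 to 165 mm, stand a 51 mm bridge, a 228 mm column at y = -70 mm and a probe arm reaching to y = 35 mm. A 34 mm high console is at its right front.
- tray (a joint): Travel of the tray, an aluminium carriage on guide rods that carries the rack: 0 = loading position (where it starts, locked), 0.108 m = end stop. It slides along the sampler's +x with about 1 to 2 N of friction. With the lock button up, a lug blocks it between the teeth of a steel strip under it (pitch 12 mm, play 1.5 mm either way), at the end stop too.
- lock_button (a joint): Travel of the lock button: 0 = up (lug engaged, if a gap between teeth is met), 0.008 m = fully down. The lug is clear of the teeth from 0.0055 m on. Spring: about 2 N at first, 6 N fully down; it rises by itself when let go.
- lock_cap (a point): Middle of the top of the lock button, a blue cap 32 (x) x 40 mm (y), 71 mm above the worktop when up, 63 mm fully down, in a charcoal thumb piece 61 mm high at the tray's front. Rides with the tray: at x = -125, y = 0 mm of the sampler's frame with the tray out. Axes as the sampler's. A thumb rest, a wall 66 mm wide and 78 mm above the worktop, begins 17 mm behind this point (+x) and takes the push.
- start_key (a joint): Travel of the green start key: 0 = up, 0.005 m = fully down, counted as pressed from 0.003 m. Spring, 1.2 N at first, 4 N fully down; it comes up by itself.
- start_key_top (a point): Middle of the top of the round green start key, 24 mm across, in a black collar 40 mm across on the console; 55 mm above the worktop when up, 9 mm above its collar; pressed straight down. It lies at x = -128, y = -129 mm of the sampler's frame.
- home_cap (a point): A fixed point of the sampler: where lock_cap lies (button up) when the tray is at its end stop; x = -17, y = 0 mm of the sampler's frame, 71 mm above the worktop.
- rack_mid (a point): The white 18-place vial rack, 88 x 168 x 32 mm, clipped into the tray's pocket; this point is its centre, half-way up, 65 mm above the worktop. Vials in it reach 103 mm above the worktop, the nearest 50 mm behind lock_cap. Its x axis is the sampler's x.
- vial_1_mid (a point): Sample vial with blue cap, 20 mm across, 48 mm high, standing loose in a cell of the rack; its centre half-way up (79 mm above the worktop).
- vial_3_mid (a point): Sample vial with red cap, 20 mm across, 48 mm high, standing loose in a cell of the rack; its centre half-way up (79 mm above the worktop).
- vial_4_mid (a point): Sample vial with white cap, 20 mm across, 48 mm high, standing loose in a cell of the rack; its centre half-way up (79 mm above the worktop).
- vial_6_mid (a point): Sample vial with black cap, 20 mm across, 48 mm high, standing loose in a cell of the rack; its centre half-way up (79 mm above the worktop).
- vial_8_mid (a point): Sample vial with blue cap, 20 mm across, 48 mm high, standing loose in a cell of the rack; its centre half-way up (79 mm above the worktop).
- rinse_bottle_mid (a point): Blue rinse bottle, 84 mm across, 215 mm high, left of the sampler's back; point on its axis 100 mm up. Bystander.
- standard_a_mid (a point): White bottle with white cap, 37 mm across, 88 mm high; its centre. Bystander.
- standard_b: White bottle with yellow cap, 37 mm across, 88 mm high; origin at the centre of its underside. Bystander.
- tape_roll: Roll of paper tape lying flat, 82 mm across, 19 mm high; origin at the centre of its underside. Bystander.

How it is judged:
By the outcome, as a careful person would: the job done as asked, in the order asked, and still so for the second after the job is handed in, with the robot touching nothing.
It also fails if it takes over 40 s, if anything falls off the work surface, if the arm or the gripper's body presses on something with over 40 N, if the wrist force passes 120 N, or if a joint passes its speed limit or range.

## Robot

A 6-joint arm with a two-finger parallel gripper is mounted at the origin on a cart in front of the work surface, level with it; the furniture and walls round the work are solid. World frame = base frame: x ahead of the robot, y to its left, z up, the work surface at z = 0. Lengths are in m, angles in rad, forces in N, time in s.
With the tool pointing down it reaches from about 0.4 to 0.825 m from the base axis. Payload 7 kg.
Tool frame: the origin (TCP) lies on the mounting face of the last link; the fingertips stand 178 mm ahead of it and the grasp point (between the pads) lies 159 mm ahead of it; z points along the fingers, y is the direction in which the jaws open and shut (so a half turn about z gives the same grasp; the last joint's range is limited). The gripper opens to 88 mm and grips with 3 to 60 N. Pads are 19 mm wide; open, the fingers measure 130 mm over their backs; the gripper's body (78 mm by 193 mm) begins 47 mm behind the grasp point.
Start: joints at [-1.039, 0.359, 0.012, 0, -1.224, -0.288], TCP at [0.163, -0.655, 0.405] pointing down, gripper open.
Joint ranges: [-3.07, 3.07], [-1.43, 2.12], [-1.02, 1.25], [-3.03, 1.67], [-3.05, -0], [-3.03, 3.03]. Speed limits (rad/s): [2.39, 2.39, 3.01, 3.14, 3.14, 3.14].

## Interface

Orientations are given as [roll, pitch, yaw] about the fixed x, y, z axes, in that order (R = Rz(yaw) Ry(pitch) Rx(roll)).
In Python, from station import * gives the robot as it stands.
- The arm moves only by the tool arm_command, never from a script. Its argument "targets" is a list of rows, each a list of 3 entries, a list of its own where there are three numbers: the turn, a rotation vector about the world's x, y, z in rad, then the shift along the world's x, y, z in mm, then the closure, from 0 (fully open) to 1 (shut). In form: [[[wx, wy, wz], [tx, ty, tz], fingers], ...]. A call has 1 to 8 rows; each row shifts and turns the commanded pose from where the row before left it; what a row does not reach is not made up. A row lasts 1/10 s, in which the tool goes at most 50 mm and 8.59 degrees, less where a joint would pass 70% of its speed; a pose out of reach is approached as far as the arm can. A call with a gripper value outside its range is refused whole. The fingers move at their own pace and stop on an object; "squeeze" is the grip in N (left out, the last holds). Time passes only in rows, so rows that do not move let the fingers close. It gives the time, the measured TCP pose, the force and the opening at its end, in the units of the state.
- get_state(): the state, without advancing time (a new reading comes with each control period).
- grab_frame(name): name is "side" or "top"; returns (picture, depth): 480x640x3 uint8, red, green, blue; 480x640 float32, m along the optical axis (not along the pixel's ray), 0 where there is no reading.
- camera_params(name): a dict with "mtx" (3x3 intrinsics, pixels), "k1" (the pictures are not rectified: a ray, as slopes to the right and down, at radius r is drawn at 1 + k1 r^2 times it, then the intrinsics apply), "eye" and "orientation" of the camera in the world. Camera axes: x right, y down, z forward; pixel columns grow to the right and rows downward; lengths in m; the calibration is good to about 2 mm. A picture is of the moment at which its call begins. camera_params takes no time and is no camera call.
- job_done(): hands the job in, once; it reports no verdict.
The state is a dict: "t": time; "q": joint angles; "qd": joint speeds; "joint_efforts": joint torques, N m; "eef_pos": TCP position; "ee_rot": TCP orientation; "force": force on the tool from outside, world axes, zero at the start; "moment": the same for the moment, N m; "width": finger opening in m.
Only numpy, scipy, OpenCV 4.12 (cv2) and the standard library are available. Lean on these libraries where they do the work, as an engineer would, in place of code of your own. Each camera call takes 0.05 s, during which the arm holds its last target.

## Working session

There is one attempt and no reset: what is moved stays moved. The work goes in short steps, Python scripts to look and compute and a tool call to move; the robot and the scene stay as the last step left them, time stands still between calls to the robot, and variables do not carry over. Pictures are saved under pics/ and viewed, and the job is handed in when it is done.

Besides the shell and the picture viewer there is one more tool, called after "Request:" by a JSON object that holds its "name" and its "arguments". arm_command: Moves the arm, as the interface text tells. Its arguments: {"type":"object","properties":{"targets":{"type":"array"},"squeeze":{"type":"number"}},"required":["targets"]}

```bash
ls; mkdir -p pics
python3 - <<'E'
from station import *
import cv2,numpy as np
print(get_state())
for n in ("side","top"):
    p,d=grab_frame(n); cv2.imwrite(f"pics/{n}0.png",p[:,:,::-1]); np.save(f"{n}0_d.npy",d); np.save(f"{n}0_p.npy",p)
    print(n,camera_params(n))
E
```

```text
pics
{'t': 0.0, 'q': array([-1.03892488e+00,  3.59397663e-01,  1.10646997e-02, -3.72103438e-04,
       -1.22411171e+00, -2.88106634e-01]), 'qd': array([ 0.00077855, -0.00052167, -0.00200294,  0.00184947,  0.00087165,
        0.00059459]), 'joint_efforts': array([ 8.43229445e-04, -5.82723391e+01,  2.93057603e+01,  6.99736610e+00,
        6.83259394e-03, -1.50262285e-04]), 'eef_pos': array([ 0.16287616, -0.65485209,  0.40371406]), 'ee_rot': array([ 3.13991285e+00, -1.33022509e-04, -2.89795445e+00]), 'force': array([-0.29620306,  0.76827179, -0.35249464]), 'moment': array([ 0.00578999, -0.00994339,  0.04791482]), 'width': 0.08778367549234352}
side {'mtx': array([[445.91969876,   0.        , 326.60006528],
       [  0.        , 445.91969876, 240.05424452],
       [  0.        ,   0.        ,   1.        ]]), 'k1': -0.00501511969205167, 'eye': array([ 0.43800126, -0.79348193,  0.48525706]), 'orientation': array([-1.98824248,  0.01597431, -0.15933316])}
top {'mtx': array([[441.43792385,   0.        , 321.49025299],
       [  0.        , 441.43792385, 234.52902571],
       [  0.        ,   0.        ,   1.        ]]), 'k1': -0.03955497291330661, 'eye': array([0.44335138, 0.04871277, 1.09532428]), 'orientation': array([-3.01530659,  0.02049349, -1.55913485])}
```

View pics/side0.png

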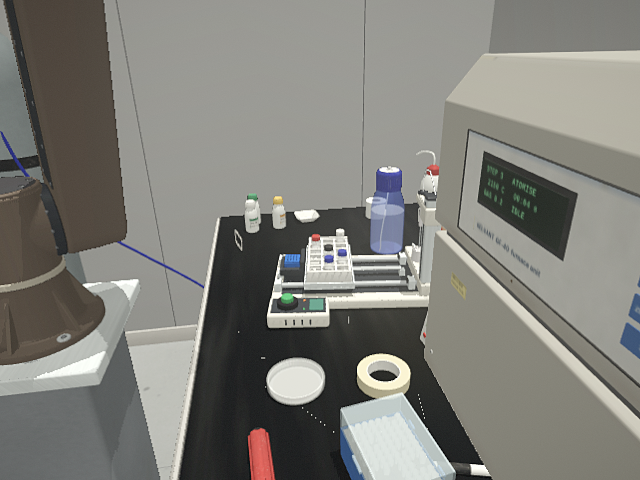

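View pics/top0.png

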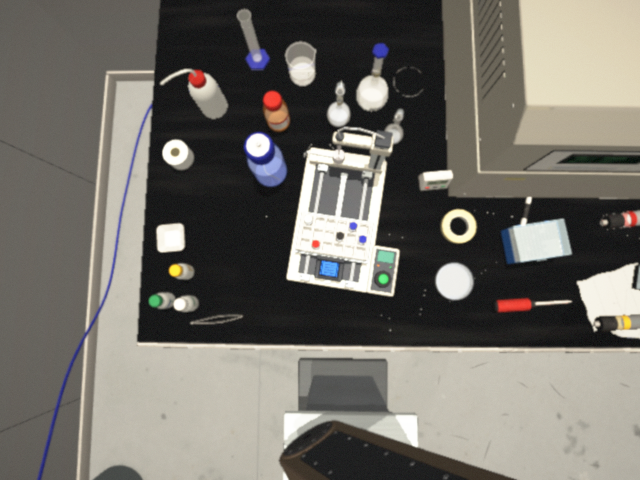

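The top view shows the blue lock cap at about (329,268), the green key at (382,279), and the bed pointing up and slightly right. In the side view the cap is at (292,260) and the key at (288,298). Next I'll measure them.

```bash
cat > h.py <<'E'
from station import *
import cv2,numpy as np
from scipy.spatial.transform import Rotation as R
def world(n,d,mask,cp=None):
    c=cp or camera_params(n); v,u=np.nonzero(mask&(d>0)); K=c["mtx"]
    pts=np.stack([u,v],1).astype(float)[:,None]
    s=cv2.undistortPoints(pts,K,np.array([c["k1"],0,0,0.]))[:,0]
    z=d[v,u]; P=np.c_[s*z[:,None],z]
    return P@R.from_euler('xyz',c["orientation"]).as_matrix().T+c["eye"],u,v
def blob(n,p,d,lo,hi,box):
    h=cv2.cvtColor(p,cv2.COLOR_RGB2HSV); m=cv2.inRange(h,lo,hi)>0
    b=np.zeros_like(m); x0,y0,x1,y1=box; b[y0:y1,x0:x1]=1
    return world(n,d,m&b)
E
python3 - <<'E'
from h import *
T=np.load("top0_d.npy");P=np.load("top0_p.npy");S=np.load("side0_d.npy");Q=np.load("side0_p.npy")
B=((100,120,60),(130,255,255));G=((50,120,60),(85,255,255))
for nm,n,p,d,c,box in [("cap","top",P,T,B,(312,255,346,284)),("key","top",P,T,G,(370,268,396,292)),("cap","side",Q,S,B,(278,245,306,272)),("key","side",Q,S,G,(275,288,300,308))]:
    w,u,v=blob(n,p,d,*c,box); 
    print(nm,n,len(w),w.mean(0),np.median(w,0),w.min(0),w.max(0),(u.min(),u.max(),v.min(),v.max()))
# bed edges: all points, top, at bed height
w,u,v=world("top",T,np.ones_like(T,bool))
hsv=cv2.cvtColor(P,cv2.COLOR_RGB2HSV)[v,u]
m=(u>270)&(u<410)&(v>130)&(v<305)&(w[:,2]>.018)&(w[:,2]<.034)&(hsv[:,2]>150)&(hsv[:,1]<60)
r=cv2.minAreaRect((w[m][:,:2]*1000).astype(np.float32)); print(m.sum(),r,cv2.boxPoints(r))
cv2.imwrite("pics/crop.png",cv2.resize(P[120:310,270:420,::-1],None,fx=3.1,fy=3.1,interpolation=cv2.INTER_CUBIC))
cv2.imwrite("pics/crops.png",cv2.resize(Q[220:340,250:450,::-1],None,fx=4,fy=4,interpolation=cv2.INTER_CUBIC))
E
```

```text
cap top 275 [0.49482622 0.05335221 0.06510313] [0.49509808 0.05296595 0.06926183] [0.47693992 0.03131926 0.0225989 ] [0.5142769  0.07713284 0.07724681] (np.int64(319), np.int64(338), np.int64(260), np.int64(276))
key top 86 [ 0.47273821 -0.07345806  0.0532592 ] [ 0.47283775 -0.07368813  0.05352761] [ 0.46215481 -0.08705582  0.04254393] [ 0.48364335 -0.06205954  0.05823236] (np.int64(378), np.int64(388), np.int64(274), np.int64(283))
cap side 198 [0.49309436 0.05671568 0.06387142] [0.49318887 0.04138193 0.06996009] [ 0.47479069  0.02983254 -0.00088424] [0.52220404 0.22292729 0.07279292] (np.int64(284), np.int64(299), np.int64(254), np.int64(266))
key side 35 [ 0.47014356 -0.07856776  0.05118891] [ 0.46748261 -0.08150637  0.05197517] [ 0.46037254 -0.0870488   0.02455797] [ 0.48301812 -0.01644626  0.05557606] (np.int64(281), np.int64(292), np.int64(294), np.int64(302))
2802 ((645.8116455078125, -0.3055877685546875), (261.34112548828125, 395.0461730957031), 81.5947036743164) [[ 431.30948 -100.69977]
 [ 822.1124  -158.44543]
 [ 860.31384  100.08859]
 [ 469.51086  157.83426]]
```

View pics/crop.png

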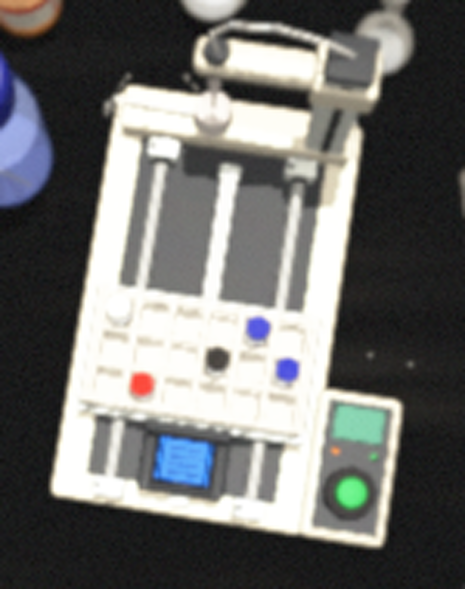

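View pics/crops.png

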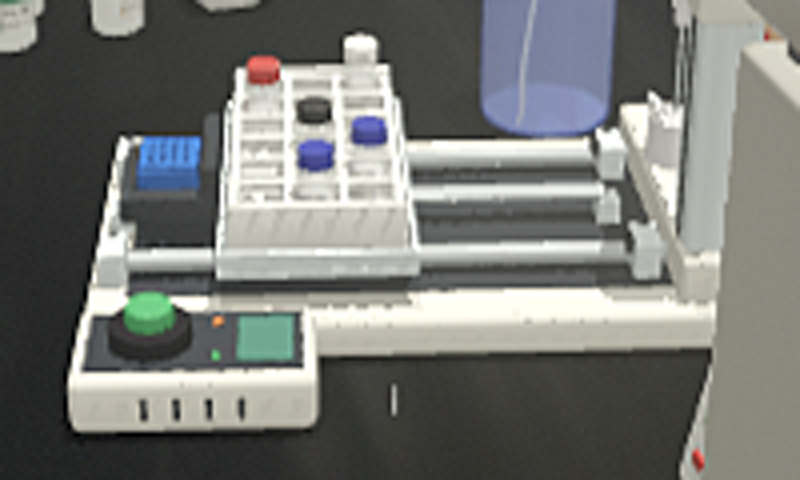

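```bash
cat >> h.py <<'E'
def rays(n,uv,z):
    c=camera_params(n); s=cv2.undistortPoints(np.array(uv,float).reshape(-1,1,2),c["mtx"],np.array([c["k1"],0,0,0.]))[:,0]
    D=np.c_[s,np.ones(len(s))]@R.from_euler('xyz',c["orientation"]).as_matrix().T
    return c["eye"]+D*((z-c["eye"][2])/D[:,2])[:,None]
def cent(n,p,lo,hi,box,z):
    h=cv2.cvtColor(p,cv2.COLOR_RGB2HSV); m=cv2.inRange(h,lo,hi)>0
    x0,y0,x1,y1=box; v,u=np.nonzero(m[y0:y1,x0:x1]); uv=[u.mean()+x0,v.mean()+y0]
    return rays(n,[uv],z)[0],uv,len(u)
B=((100,120,60),(130,255,255));G=((50,120,60),(85,255,255))
E
python3 - <<'E'
from h import *
P=np.load("top0_p.npy");Q=np.load("side0_p.npy")
c,uv,n=cent("top",P,*B,(312,255,346,284),.071);print("cap",c,uv,n)
k,uv,n=cent("top",P,*G,(370,268,396,292),.055);print("key",k,uv,n)
cs,uv,n=cent("side",Q,*B,(278,245,306,272),.068);print("cap side",cs,uv,n)
ks,uv,n=cent("side",Q,*G,(275,288,300,308),.052);print("key side",ks,uv,n)
d=k-c; print("yaw ck",np.degrees(np.arctan2(d[1],d[0])-np.arctan2(-129,-3)),np.hypot(*d[:2]))
g=cv2.cvtColor(P,cv2.COLOR_RGB2GRAY).astype(float)
pts=[]
for v in range(195,275):
    r=g[v,280:320]; i=np.nonzero(r>120)[0]
    if len(i): 
        i=i[0]; f=(120-r[i-1])/(r[i]-r[i-1]); pts.append((280+i-1+f,v))
w=rays("top",pts,.026)
a=np.polyfit(w[:,0],w[:,1],1); res=w[:,1]-np.polyval(a,w[:,0]); a=np.polyfit(w[abs(res)<.002,0],w[abs(res)<.002,1],1)
print("left edge yaw",np.degrees(np.arctan(a[0])),len(pts),np.std(res)); yaw=np.arctan(a[0])
# front edge
pts=[]
for u in range(292,365):
    r=g[270:305,u]; i=np.nonzero(r>120)[0]
    i=i[-1]; f=(r[i]-120)/(r[i]-r[i+1]); pts.append((u,270+i+f))
w2=rays("top",pts,.026); b=np.polyfit(w2[:,1],w2[:,0],1);print("front yaw",np.degrees(np.arctan(-b[0])),np.std(w2[:,0]-np.polyval(b,w2[:,1])))
# distance cap to left edge
nrm=np.array([-np.sin(yaw),np.cos(yaw)]); print("cap->left",(w[:,:2]@nrm).mean()-c[:2]@nrm, "key->left",(w[:,:2]@nrm).mean()-k[:2]@nrm)
E
```

```text
cap [0.49450574 0.05329675 0.071     ] [np.float64(328.82971014492756), np.float64(268.2826086956522)] 276
key [ 0.47268417 -0.0732544   0.055     ] [np.float64(382.7906976744186), np.float64(278.5)] 86
cap side [0.49244558 0.04788313 0.068     ] [np.float64(291.8291457286432), np.float64(260.1608040201005)] 199
key side [ 0.4700526  -0.07996992  0.052     ] [np.float64(286.25714285714287), np.float64(299.25714285714287)] 35
yaw ck -8.451245827501332 0.1284187444893353
left edge yaw -8.448829299335271 80 0.00014547088784690293
front yaw -8.457085644508838 0.00024597496398042607
cap->left 0.10057153324165577 key->left 0.2289554392315661
```

Yaw is −8.45° from three independent fits. The cap is at (0.4945, 0.0533), the key at (0.4727, −0.0733), and their spacing matches the drawing. I'll close the fingers, turn the jaws along the sampler's y, and move over the cap.

Request:
{"name": "arm_command", "arguments": {"targets": [[[0,0,-0.049],[16.6,35.4,0],1],[[0,0,-0.049],[16.6,35.4,0],1],[[0,0,-0.049],[16.6,35.4,0],1],[[0,0,-0.049],[16.6,35.4,0],1],[[0,0,-0.049],[16.6,35.4,0],1],[[0,0,-0.049],[16.6,35.4,0],1],[[0,0,-0.049],[16.6,35.4,0],1],[[0,0,-0.048],[16.6,35.4,0],1]], "squeeze": 10}}

```text
t: 0.9
eef_pos: [0.2959, -0.3703, 0.4045]
ee_rot: [3.141, -0.0, 2.992]
force: [0.7, -1.3, -0.1]
width: 0.0292
```

Request:
{"name": "arm_command", "arguments": {"targets": [[[0,0,0],[16.6,35.4,0],1],[[0,0,0],[16.6,35.4,0],1],[[0,0,0],[16.6,35.4,0],1],[[0,0,0],[16.6,35.4,0],1],[[0,0,0],[16.6,35.4,0],1],[[0,0,0],[16.6,35.4,0],1],[[0,0,0],[16.6,35.4,0],1],[[0,0,0],[16.6,35.4,0],1]]}}

```text
t: 1.7
eef_pos: [0.4287, -0.087, 0.4047]
ee_rot: [3.141, 0.0, 2.995]
force: [0.5, -0.1, 0.8]
width: 0.0004
```

Request:
{"name": "arm_command", "arguments": {"targets": [[[0,0,0],[16.6,35.4,0],1],[[0,0,0],[16.6,35.4,0],1],[[0,0,0],[16.6,35.4,0],1],[[0,0,0],[16.6,35.4,0],1],[[0,0,0],[0,0,0],1],[[0,0,0],[0,0,0],1]]}}

```text
t: 2.3
eef_pos: [0.495, 0.0537, 0.404]
ee_rot: [-3.141, -0.001, 2.996]
force: [-1.1, -0.6, 0.9]
width: 0.0001
```

Request:
{"name": "arm_command", "arguments": {"targets": [[[0,0,0],[0,0,-35],1],[[0,0,0],[0,0,-35],1],[[0,0,0],[0,0,-35],1],[[0,0,0],[0,0,-25],1],[[0,0,0],[0,0,-10],1],[[0,0,0],[0,0,0],1]]}}

```text
t: 2.9
eef_pos: [0.4944, 0.0521, 0.2638]
ee_rot: [-3.14, -0.002, 2.994]
force: [-0.0, 0.7, 1.1]
width: 0.0004
```

Run:
```python
from h import *
for n in ("side","top"):
    p,d=grab_frame(n); c=p[200:320,240:440] if n=="side" else p[190:310,260:420]
    cv2.imwrite(f"pics/{n}1.png",cv2.resize(c[:,:,::-1],None,fx=4,fy=4,interpolation=cv2.INTER_CUBIC))
    np.save(n+"1_p.npy",p)
s=get_state();print(s["eef_pos"],s["force"])
```

```text
[0.49533812 0.05279493 0.26573997] [-0.12443976 -0.51675841  0.20185252]
```

View pics/side1.png

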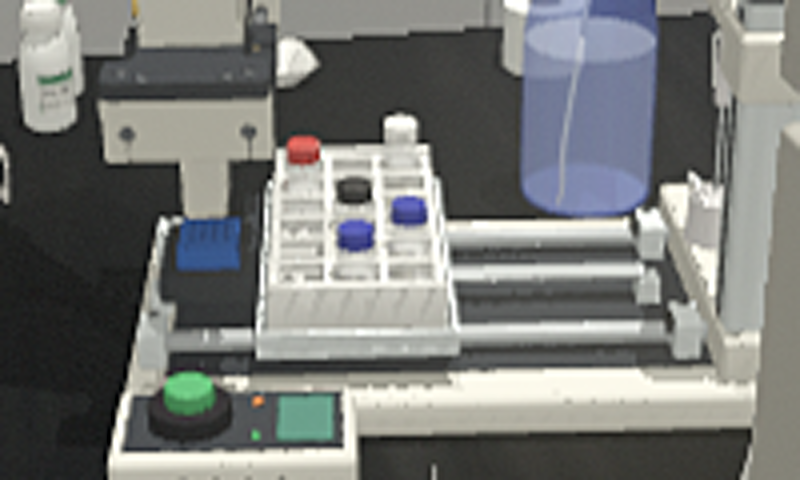

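View pics/top1.png

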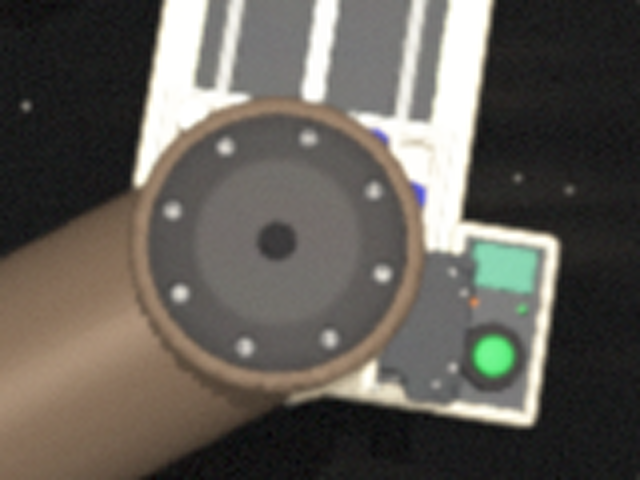

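The finger is just above the cap: in the side crop it spans 180–230 and the cap 178–240, so it sits about 1.5 mm forward of centre. I'll shift back slightly and press down.

Request:
{"name": "arm_command", "arguments": {"targets": [[[0,0,0],[2,-0.3,-6],1],[[0,0,0],[0,0,-5],1],[[0,0,0],[0,0,-4],1],[[0,0,0],[0,0,-2],1],[[0,0,0],[0,0,-2],1],[[0,0,0],[0,0,0],1],[[0,0,0],[0,0,0],1]]}}

```text
t: 3.7
eef_pos: [0.497, 0.0527, 0.2459]
ee_rot: [3.142, 0.0, 2.995]
force: [0.3, 0.3, 2.8]
width: 0.0006
```

Request:
{"name": "arm_command", "arguments": {"targets": [[[0,0,0],[0,0,-2],1],[[0,0,0],[0,0,-2],1],[[0,0,0],[0,0,-1],1],[[0,0,0],[0,0,0],1],[[0,0,0],[0,0,0],1]]}}

```text
t: 4.2
eef_pos: [0.4975, 0.0527, 0.2413]
ee_rot: [3.141, 0.001, 2.995]
force: [-0.2, -0.5, 9.3]
width: 0.0007
```

The reading of 9.3 N is above the 6 N spring maximum, so the button is fully down. Now I'll push.

Request:
{"name": "arm_command", "arguments": {"targets": [[[0,0,0],[1,-0.15,0],1],[[0,0,0],[2,-0.3,0],1],[[0,0,0],[2,-0.3,0],1],[[0,0,0],[2,-0.3,0],1],[[0,0,0],[2,-0.3,0],1],[[0,0,0],[3,-0.45,0],1],[[0,0,0],[3,-0.45,0],1],[[0,0,0],[3,-0.45,0],1]]}}

```text
t: 5.0
eef_pos: [0.5154, 0.05, 0.2413]
ee_rot: [3.141, 0.001, 2.995]
force: [-2.1, 0.3, 9.3]
width: 0.0007
```

Run:
```python
from h import *
p,d=grab_frame("side"); c=p[200:320,240:440]
cv2.imwrite("pics/side2.png",cv2.resize(c[:,:,::-1],None,fx=4,fy=4,interpolation=cv2.INTER_CUBIC))
s=get_state();print(s["eef_pos"],s["force"])
```

```text
[0.51587035 0.05003046 0.24134487] [-0.31488115 -2.49928938  8.43503805]
```

View pics/side2.png

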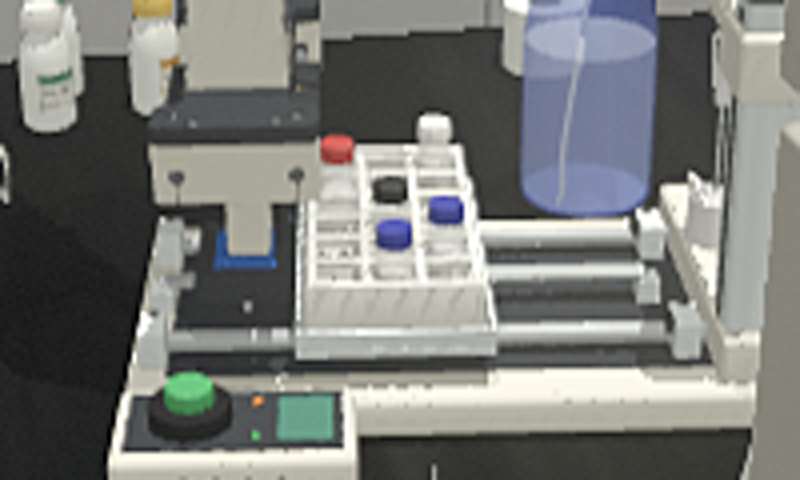

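The button is down (blue only at 215–277 around the finger), and the tray moves with all five vials standing. I'll continue pushing.

Request:
{"name": "arm_command", "arguments": {"targets": [[[0,0,0],[4,-0.6,0],1],[[0,0,0],[4,-0.6,0],1],[[0,0,0],[4,-0.6,0],1],[[0,0,0],[4,-0.6,0],1],[[0,0,0],[4,-0.6,0],1],[[0,0,0],[4,-0.6,0],1],[[0,0,0],[4,-0.6,0],1],[[0,0,0],[4,-0.6,0],1]]}}

```text
t: 5.85
eef_pos: [0.5475, 0.0452, 0.2413]
ee_rot: [3.141, 0.001, 2.995]
force: [-0.4, 0.6, 9.7]
width: 0.0007
```

Request:
{"name": "arm_command", "arguments": {"targets": [[[0,0,0],[4,-0.6,0],1],[[0,0,0],[4,-0.6,0],1],[[0,0,0],[4,-0.6,0],1],[[0,0,0],[4,-0.6,0],1],[[0,0,0],[4,-0.6,0],1],[[0,0,0],[4,-0.6,0],1],[[0,0,0],[4,-0.6,0],1],[[0,0,0],[4,-0.6,0],1]]}}

```text
t: 6.65
eef_pos: [0.5794, 0.0404, 0.2413]
ee_rot: [3.141, 0.001, 2.995]
force: [-0.5, -1.0, 8.2]
width: 0.0006
```

Request:
{"name": "arm_command", "arguments": {"targets": [[[0,0,0],[4,-0.6,0],1],[[0,0,0],[4,-0.6,0],1],[[0,0,0],[3,-0.45,0],1],[[0,0,0],[3,-0.45,0],1],[[0,0,0],[2,-0.3,0],1],[[0,0,0],[2,-0.3,0],1],[[0,0,0],[2,-0.3,0],1],[[0,0,0],[2,-0.3,0],1]]}}

```text
t: 7.45
eef_pos: [0.6014, 0.0372, 0.2414]
ee_rot: [3.141, 0.001, 2.995]
force: [-0.5, 1.0, 8.3]
width: 0.0008
```

Request:
{"name": "arm_command", "arguments": {"targets": [[[0,0,0],[2,-0.3,0],1],[[0,0,0],[1,-0.15,0],1],[[0,0,0],[1,-0.15,0],1],[[0,0,0],[1,-0.15,0],1],[[0,0,0],[0,0,0],1]]}}

```text
t: 7.95
eef_pos: [0.6048, 0.0366, 0.2412]
ee_rot: [-3.141, -0.002, 2.994]
force: [-9.6, 4.1, 14.4]
width: 0.0005
```

Request:
{"name": "arm_command", "arguments": {"targets": [[[0,0,0],[1,-0.15,0],1],[[0,0,0],[1,-0.15,0],1],[[0,0,0],[0,0,0],1]]}}

```text
t: 8.25
eef_pos: [0.6058, 0.0364, 0.2411]
ee_rot: [-3.141, -0.005, 2.994]
force: [-14.4, 6.0, 20.4]
width: 0.0005
```

Run:
```python
from h import *
p,d=grab_frame("side"); c=p[200:320,240:440]
cv2.imwrite("pics/side3.png",cv2.resize(c[:,:,::-1],None,fx=4,fy=4,interpolation=cv2.INTER_CUBIC))
for i in range(2):
  s=get_state();print(s["eef_pos"],s["force"])
```

```text
[0.60580838 0.0363931  0.24114667] [-13.48696604   6.6991863   18.23075024]
[0.60580838 0.0363931  0.24114667] [-13.48696604   6.6991863   18.23075024]
```

View pics/side3.png

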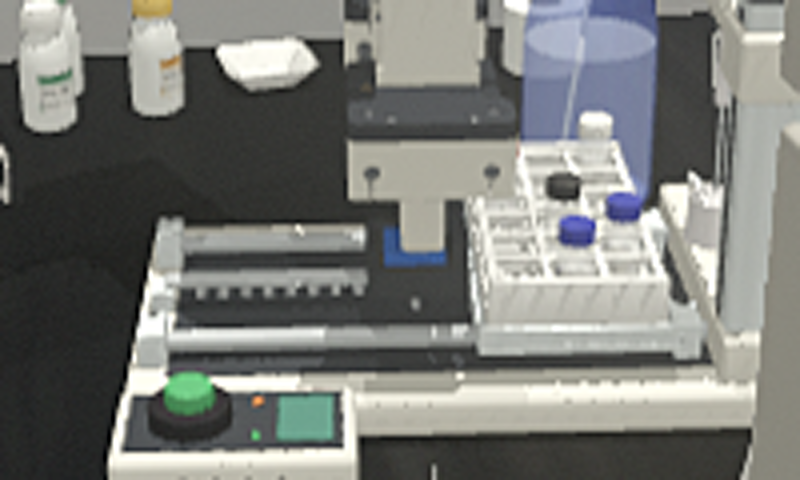

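The end stop is reached: force is building along −x, and the tray is against the rear blocks at about (690,330). I'll raise straight up, keeping the forward push until the lug drops in.

Request:
{"name": "arm_command", "arguments": {"targets": [[[0,0,0],[0,0,0],1],[[0,0,0],[0,0,1],1],[[0,0,0],[0,0,1],1],[[0,0,0],[0,0,1],1],[[0,0,0],[0,0,2],1],[[0,0,0],[0,0,2],1],[[0,0,0],[0,0,2],1],[[0,0,0],[0,0,2],1]]}}

```text
t: 9.1
eef_pos: [0.6078, 0.036, 0.2513]
ee_rot: [-3.141, -0.0, 2.994]
force: [-0.4, -0.8, -1.0]
width: 0.0006
```

Request:
{"name": "arm_command", "arguments": {"targets": [[[0,0,0],[-0.5,0,4],1],[[0,0,0],[-1,0,8],1],[[0,0,0],[0,0,12],1],[[0,0,0],[0,0,15],1],[[0,0,0],[-5,0,20],1],[[0,0,0],[-20,0,30],1],[[0,0,0],[-30,0,30],1],[[0,0,0],[-30,-20,10],1]]}}

```text
t: 9.9
eef_pos: [0.5216, 0.0169, 0.3847]
ee_rot: [3.139, 0.006, 2.996]
force: [0.1, -0.8, -0.2]
width: 0.0008
```

Request:
{"name": "arm_command", "arguments": {"targets": [[[0,0,0],[-20,-30,0],1],[[0,0,0],[-15,-30,0],1],[[0,0,0],[-6,-25,0],1],[[0,0,0],[-4,-4,0],1],[[0,0,0],[0,0,0],1]]}}

```text
t: 10.4
eef_pos: [0.476, -0.0736, 0.3817]
ee_rot: [3.141, 0.002, 2.993]
force: [-0.2, 1.1, -0.7]
width: 0.0005
```

Run:
```python
from h import *
for n in ("side","top"):
    p,d=grab_frame(n); c=p[200:320,240:440] if n=="side" else p[170:310,260:420]
    cv2.imwrite(f"pics/{n}4.png",cv2.resize(c[:,:,::-1],None,fx=4,fy=4,interpolation=cv2.INTER_CUBIC))
    np.save(n+"4_p.npy",p)
s=get_state();print(s["eef_pos"],s["force"])
```

```text
[ 0.47669247 -0.07264853  0.38127432] [ 0.78867585  1.21999118 -0.68064909]
```

View pics/side4.png

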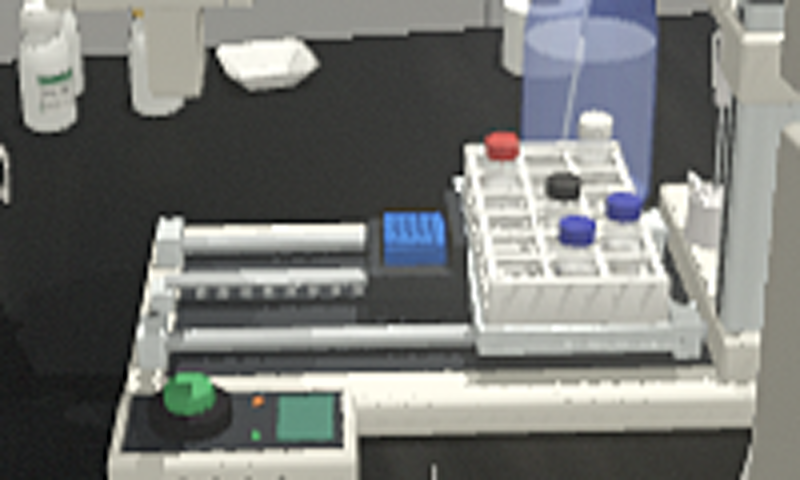

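View pics/top4.png

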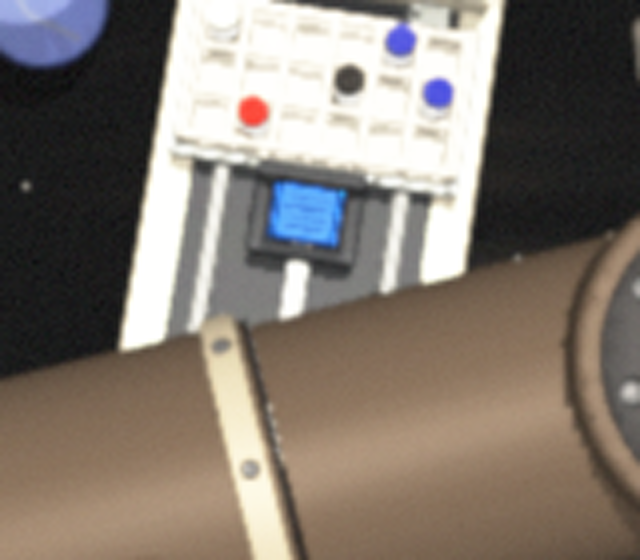

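The button looks up, with its side face visible at 385–445 × 212–265 in the side crop, and all five vials are standing. I'll check the cap against home numerically.

Run:
```python
from h import *
P=np.load("top4_p.npy");Q=np.load("side4_p.npy")
c,uv,n=cent("top",P,*B,(322,210,350,236),.071);print("cap",c,uv,n)
cs,uv,n=cent("side",Q,*B,(330,245,356,270),.068);print("cap side",cs,uv,n)
y=np.radians(-8.45);d=np.array([np.cos(y),np.sin(y)])
print("travel top",(c[:2]-[.49451,.05330])@d,"side",(cs[:2]-[.49245,.04788])@d,"lateral",(c[:2]-[.49451,.0533])@[-d[1],d[0]])
```

```text
cap [0.60126982 0.0372852  0.071     ] [np.float64(336.09191176470586), np.float64(222.77941176470588)] 272
cap side [0.59897975 0.0328128  0.068     ] [np.float64(343.0), np.float64(259.0)] 193
travel top 0.10795419650860437 side 0.10758738001294808 lateral -0.0001529913554464977
```

Travel is 108 mm with the button up. Now the start key: shift −4 mm in x, then descend.

Request:
{"name": "arm_command", "arguments": {"targets": [[[0,0,0],[-4,0,-20],1],[[0,0,0],[0,0,-35],1],[[0,0,0],[0,0,-35],1],[[0,0,0],[0,0,-30],1],[[0,0,0],[0,0,-12],1],[[0,0,0],[0,0,-6],1],[[0,0,0],[0,0,0],1]]}}

```text
t: 11.2
eef_pos: [0.4728, -0.0723, 0.2421]
ee_rot: [-3.141, -0.001, 2.995]
force: [0.4, 0.2, 0.1]
width: 0.0004
```

Run:
```python
from h import *
p,d=grab_frame("side"); c=p[240:340,240:360]
cv2.imwrite("pics/side5.png",cv2.resize(c[:,:,::-1],None,fx=5,fy=5,interpolation=cv2.INTER_CUBIC))
s=get_state();print(s["eef_pos"],s["force"])
```

```text
[ 0.47299393 -0.0724241   0.24284574] [ 1.66410871 -0.37158296  1.01133618]
```

View pics/side5.png

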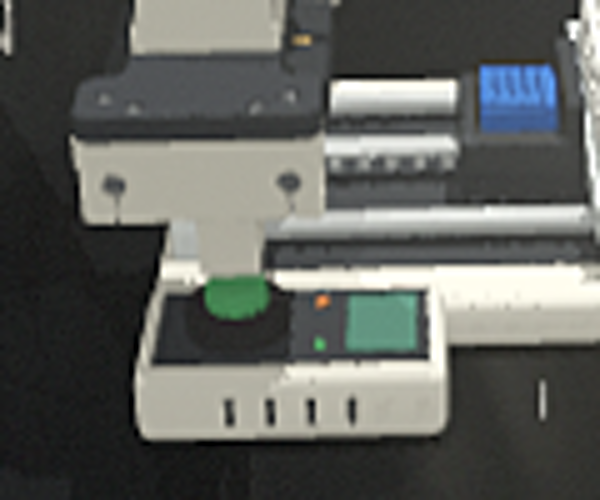

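The finger (200–265) is over the key (205–270). I'll press to about 0.228–0.229.

Request:
{"name": "arm_command", "arguments": {"targets": [[[0,0,0],[0,0,-6],1],[[0,0,0],[0,0,-3],1],[[0,0,0],[0,0,-2],1],[[0,0,0],[0,0,-2],1],[[0,0,0],[0,0,-1],1],[[0,0,0],[0,0,0],1],[[0,0,0],[0,0,0],1]]}}

```text
t: 11.95
eef_pos: [0.4726, -0.0729, 0.2289]
ee_rot: [3.141, 0.001, 2.994]
force: [-0.1, 1.7, 3.4]
width: 0.0004
```

Request:
{"name": "arm_command", "arguments": {"targets": [[[0,0,0],[0,0,-1.2],1],[[0,0,0],[0,0,0],1],[[0,0,0],[0,0,0],1]]}}

```text
t: 12.25
eef_pos: [0.4727, -0.0729, 0.2282]
ee_rot: [3.141, 0.001, 2.995]
force: [-2.8, 4.3, 11.9]
width: 0.0004
```

Run:
```python
from h import *
p,d=grab_frame("side"); c=p[240:340,240:360]
cv2.imwrite("pics/side6.png",cv2.resize(c[:,:,::-1],None,fx=5,fy=5,interpolation=cv2.INTER_CUBIC))
s=get_state();print(s["eef_pos"],s["force"])
```

```text
[ 0.47265787 -0.07288502  0.22823759] [-2.94418635  4.12675384 11.89551166]
```

View pics/side6.png

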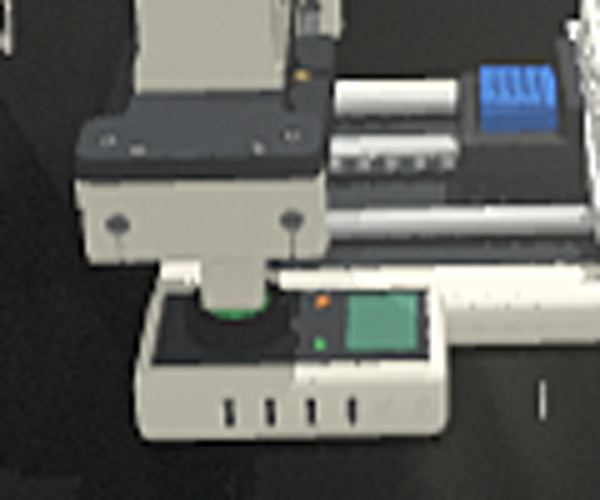

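The key is bottomed at 11.9 N, well above its 4 N spring, and only a sliver of green shows at (240,312). Now I'll lift off and make the final check.

Request:
{"name": "arm_command", "arguments": {"targets": [[[0,0,0],[0,0,3],1],[[0,0,0],[0,0,5],1],[[0,0,0],[0,0,15],1],[[0,0,0],[0,0,30],1],[[0,0,0],[0,0,40],1],[[0,0,0],[0,-20,40],1],[[0,0,0],[0,-40,20],1],[[0,0,0],[-5,-40,0],1]]}}

```text
t: 13.1
eef_pos: [0.4681, -0.174, 0.3841]
ee_rot: [3.142, 0.006, 2.997]
force: [1.3, -0.6, -0.8]
width: 0.0003
```

Request:
{"name": "arm_command", "arguments": {"targets": [[[0,0,0],[-10,-40,0],1],[[0,0,0],[-10,-40,0],1],[[0,0,0],[-10,-40,0],1],[[0,0,0],[-10,-20,0],1],[[0,0,0],[0,0,0],1],[[0,0,0],[0,0,0],1]]}}

```text
t: 13.7
eef_pos: [0.4268, -0.3134, 0.3801]
ee_rot: [3.141, -0.001, 2.993]
force: [0.4, -1.0, -0.4]
width: 0.0003
```

Run:
```python
from h import *
for n in ("side","top"):
    p,d=grab_frame(n); cv2.imwrite(f"pics/{n}7.png",p[:,:,::-1])
    np.save(n+"7_p.npy",p)
    if n=="top":
        c,uv,k=cent("top",p,*B,(322,210,350,236),.071);print("cap",c,k)
        c,uv,k=cent("top",p,*G,(370,268,396,292),.055);print("key",c,k)
    else: print("cap side",cent("side",p,*B,(330,245,356,270),.068)[0],"key side",cent("side",p,*G,(275,288,300,308),.052)[0])
s=get_state();print(s["t"],s["eef_pos"],s["force"])
```

```text
cap side [0.59897975 0.0328128  0.068     ] key side [ 0.47008896 -0.07932564  0.052     ]
cap [0.60119219 0.03718116 0.071     ] 272
key [ 0.47264533 -0.0733943   0.055     ] 87
13.8 [ 0.42739659 -0.3125528   0.38035664] [0.33662077 0.77855504 0.8784518 ]
```

View pics/side7.png

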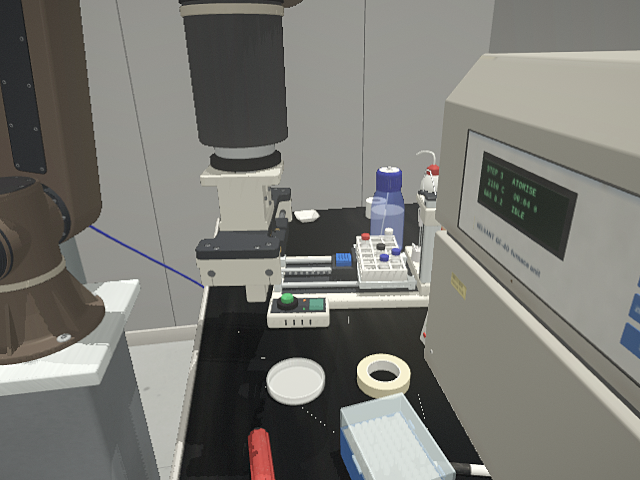

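View pics/top7.png

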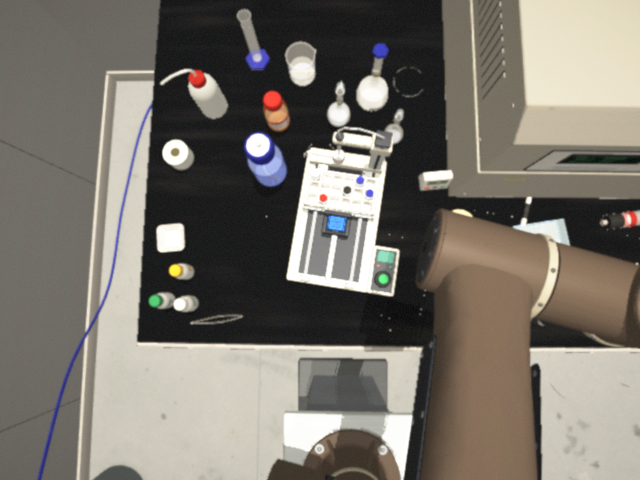

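The tray is home with the cap at (337,223), the key is up at (383,279), all five vials are standing and the bystanders haven't moved. I'll hand in the job.

```bash
python3 -c "
from station import *
print(job_done())"
```

```text
the job is handed in; nothing more can be done
None
```

I did the job in the order asked and handed it in at about 13.8 s of the 40 s allowed. With the fingers closed, I held the lock button fully down, pushed the tray to its end stop, let the button spring up, then pressed the green start key and moved the arm clear.

- **Tray:** it travelled 108.0 mm by the top camera and 107.6 mm by the side camera, against 108 mm nominal. It had not moved when I looked again after pressing the key. I did not test the lock by pulling on the tray.
- **Lock button:** it bottomed at about 9 N before the push. Both cameras show it up at the end stop.
- **Start key:** it was pressed to its bottom at 11.9 N and has come back up.
- **Vials and bystanders:** all five vials are standing. The bystanders look unmoved by eye; in the last top view the arm partly hides the tape roll, but the side view shows it in place.
- **Forces:** the highest I read was about 26 N, at the end stop.

One small disagreement: the side camera places the cap and key about 5 to 6 mm to the right of where the top camera does. That offset was the same before and after, so it does not affect the travel figures.

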